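# Set a rack shelf's side guide with a feeler gauge

### The job

Set the rack shelf's sliding side guide to the battery module with the feeler gauge: lift the gauge out of its stand, slide its blade into the gap between module and guide until it stands on the tray, let go of it and gently push the guide over until it nips the blade. Then draw the gauge about 20 mm straight up, feeling for a light drag (if it comes loose, push the guide up again), and slide it home on the tray. Leave it standing there, nipped, ready for the guide's screws to be tightened, and leave the other things alone.

Things in the scene. Friction and masses are not known exactly. Their poses are not given: they have to be found in the camera images.
- shelf: Black steel rack shelf, fixed: tray 210 (x) by 236 (y) mm, floor 15 mm above the bench, ears 45 mm high in front (-x), side gussets 30 mm high at x -130..-70, y +-118. On it an immovable grey battery module, 60 mm high (top 75 mm above the bench), x -120..60, y 0..106, set square but by hand: up to 4.5 mm off in y, not measured. Origin: bench level, nominal module side, mid-guide.
- gap_floor (a point): Point on the tray floor (15 mm above the bench) at the nominal foot of the module's side (true side up to 4.5 mm off in y), midway along the guide; axes as the shelf: x along the gap, +y into the module. The blade belongs on the tray floor on the -y side, its width along x.
- guide (a joint): Place of the sliding guide: its gap face lies this far (m) to -y of the shelf's y = 0; range -0.004 to 0.020, falls as it is pushed to shelf +y. Folded steel strip 120 mm long (x -60..60): upright 4 mm thick, top 65 mm above the bench; 4 mm foot on the tray out to 72 mm; turned-up outer lip. Half-tight screws: moves against a steady 12 N, stays where left and so keeps a blade nipped by up to 12 N.
- guide_lip (a point): Middle of the outer face of the guide's lip, 28 mm above the bench, 72 mm to shelf -y of the guide's face at the gap; lip 120 mm long, 4 mm thick, from 15 to 41 mm above the bench. Pushing this face to shelf +y closes the gap; the tray outside it is bare. The sheet upright is slightly springy: it gives about 0.4 mm under a 6 N nip.
- gauge: Feeler gauge, 0.11 kg, upright in its stand at the start: steel blade 4 mm thick (its y), 30 mm wide (its x), 85 mm long, rounded lower end; above it a round black handle, 22 mm diameter, 45 mm long (85 to 130 mm above the blade's end). A nip of over 20 N would bruise the blade. Origin: middle of the blade's lower end; z up.
- gauge_stand: Wooden block 80 mm (x) by 56 mm (y) by 45 mm high on a 96 by 72 mm foot, fixed to the bench. The gauge starts in the slot in its top, 34 mm (x) by 8 mm (y), 35 mm deep. Origin: on the bench under the middle of the slot; the slot's floor is 10 mm above the bench.
- screwdriver: Screwdriver lying on the bench; leave it alone. Origin near its middle, on the bench.
- tape_roll: Brown roll of packing tape lying flat, 104 mm in diameter and 48 mm high; leave it alone. Origin: centre of its underside.
- carton: Small cardboard carton 130 by 100 by 75 mm; leave it alone. Origin: centre of its underside.
Things that resemble listed ones, but are neither listed nor needed, are in the scene too. Leave any green look-alike of the gauge alone.

How it is judged:
On the way, in this order (a step that is already met when the one before it is completed fails the run):
1. the gauge's blade stands in the gap, down on the tray (z of gauge in the frame of gap_floor between -0.003 and 0.004 m and x of gauge in the frame of gap_floor between -0.05 and 0.05 m and y of gauge in the frame of gap_floor between -0.018 and 0.004 m and angle between gauge's own z axis and vertical below 0.35 rad), for 0.2 s.
2. the blade, let go of, stands nipped between guide and module (z of gauge in the frame of gap_floor between -0.003 and 0.004 m and x of gauge in the frame of gap_floor between -0.05 and 0.05 m and y of gauge in the frame of gap_floor between -0.018 and 0.004 m and contact force between gauge and guide above 1 N and contact force between each of gauge, guide and the fingers below 0.1 N), for 0.2 s.
3. the gauge is drawn up 8 to 45 mm in the gap, and drags (contact force between gauge and guide above 0.8 N and contact force between gauge and the fingers above 2 N and z of gauge in the frame of gap_floor between 0.008 and 0.045 m and y of gauge in the frame of gap_floor between -0.018 and 0.004 m), for 0.1 s.
At the end, for the whole second after the job is handed in: The gauge stands upright (within 0.1 rad) and at rest in the gap, within 4 mm of the tray floor and 50 mm of mid-guide, let go of and nipped between guide and module with 1 to 16 N; screwdriver, tape roll and carton within 20 mm of where they were (z of gauge in the frame of gap_floor between -0.003 and 0.004 m and x of gauge in the frame of gap_floor between -0.05 and 0.05 m and y of gauge in the frame of gap_floor between -0.018 and 0.004 m and contact force between gauge and guide between 1 and 16 N and angle between gauge's own z axis and vertical below 0.1 rad and linear speed of gauge below 0.02 m/s and distance of each of screwdriver, tape_roll, carton from where it was at the start of the episode below 0.02 m); the robot touches nothing.
It fails at once if the blade is jammed in the gap: nipped with more than 22 N between gauge and guide (contact force between gauge and guide above 22 N and z of gauge in the frame of gap_floor below 0.045 m).
It fails at once if the gauge is rammed: more than 60 N in all on the gauge from shelf and guide (contact force between gauge and shelf above 60 N).
It fails at once if a bystander is disturbed (moved over 20 mm) (distance of any of screwdriver, tape_roll, carton from where it was at the start of the episode above 0.02 m).
It also fails if it takes over 69 s, if anything falls off the work surface, if the arm or the gripper's body presses on something with over 40 N, if the wrist force passes 120 N, or if a joint passes its speed limit or range.

### The arm

A 7-joint arm with a two-finger parallel gripper is mounted at the origin on the work surface. World frame = base frame: x ahead of the robot, y to its left, z up, the work surface at z = 0. Lengths are in m, angles in rad, forces in N, time in s.
With the tool pointing down it reaches from about 0.35 to 0.9 m from the base axis. Payload 7.2 kg.
Tool frame: the origin (TCP) lies at the very end of the fingers, on their centre line; the grasp point (between the pads) lies 19 mm behind it; z points along the fingers, y is the direction in which the jaws open and shut (so a half turn about z gives the same grasp; the last joint's range is limited). The gripper opens to 85 mm and grips with 20 to 120 N. Pads are 22 mm wide; open, the fingers measure 114 mm over their backs; the gripper's body (76 mm by 85 mm) begins 54 mm behind the grasp point. The pads swing forward as they close: fully open they stand 13 mm farther back than shut.
Start: joints at [-1.364, 0.411, -0.013, 1.596, 0.006, 1.134, -0.082], TCP at [0.17, 0.602, 0.231] pointing down, gripper open.
Joint ranges: [-2.95, 2.95], [-0.29, 1.99], [-1.47, 1.44], [0.14, 2.54], [-1.03, 4.17], [0.13, 1.85], [-2.86, 2.86]. Speed limits (rad/s): [2.39, 2.39, 3.01, 3.01, 3.14, 3.14, 3.14].

### API

Orientations are given as a rotation vector (axis times angle).
In Python, from station import r, viewer, sign_off gives the robot as it stands.
- The arm moves only by the tool apply_moves, never from a script. Its argument "commands" is a list of rows, each a list of 6 numbers: the shift along the tool's x, y, z in m, then the turn, a rotation vector about the tool's x, y, z in degrees. A call has 1 to 20 rows; each row shifts and turns the commanded pose from where the row before left it, along the tool's axes as they then stand; what a row does not reach is not made up. A row lasts 1/8 s, in which the tool goes at most 62.5 mm and 10.7 degrees, less where a joint would pass 70% of its speed; a pose out of reach is approached as far as the arm can. A call with a gripper value outside its range is refused whole. "fingers" is the closure, from 0 (fully open) to 1 (shut), set as the call begins (left out, the last holds). The fingers move at their own pace and stop on an object; the grip force is fixed at half the most. Time passes only in rows, so rows that do not move let the fingers close. It gives the time, the measured TCP pose, the force and the opening at its end, in the units of the state.
- r.get_obs(): the state, without advancing time (a new reading comes with each control period).
- viewer.capture(name): name is "side" or "top" or "wrist"; returns (picture, depth): 420x560x3 uint8, red, green, blue; 420x560 float32, m along the optical axis (not along the pixel's ray), 0 where there is no reading.
- viewer.calibration(name): a dict with "camera_matrix" (3x3 intrinsics, pixels), "camera_from_world" (4x4, takes a point from world to camera coordinates); the wrist camera has in their place "mount" (4x4, takes a point from camera to tool coordinates, whose origin is the TCP and whose axes are the flange's). Camera axes: x right, y down, z forward; pixel columns grow to the right and rows downward; lengths in m; the calibration is good to about 2 mm. The wrist camera is an equidistant fisheye: a pixel r from the principal point sees the ray r / f radians off the axis. A picture is of the moment at which its call begins: read the wrist's pose just before it. calibration takes no time and is no camera call.
- sign_off(): hands the job in, once; it reports no verdict.
The state is a dict: "time_s": time; "joint_positions": joint angles; "qvel": joint speeds; "tau": joint torques, N m; "position": TCP position; "eef_rot": TCP orientation; "wrist_force": force on the tool from outside, world axes, zero at the start; "moment": the same for the moment, N m; "width": opening from 0.0 (shut) to 1.0 (fully open).
Only numpy, scipy, OpenCV 4.12 (cv2) and the standard library are available. Lean on these libraries where they do the work, as an engineer would, in place of code of your own. Each camera call takes 0.05 s, during which the arm holds its last target.

## Working session

There is one attempt and no reset: what is moved stays moved. The work goes in short steps, Python scripts to look and compute and a tool call to move; the robot and the scene stay as the last step left them, time stands still between calls to the robot, and variables do not carry over. Pictures are saved under pics/ and viewed, and the job is handed in when it is done.

Besides the shell and the picture viewer there is one more tool, called as name([rows], argument=value, ...), one row to a line, values as JSON. apply_moves: Moves the arm, as the interface text tells. Its arguments: {"type":"object","properties":{"commands":{"type":"array","items":{"type":"array","items":{"type":"number"}}},"fingers":{"type":"number"}},"required":["commands"]}

```bash
ls; mkdir -p pics; python3 - <<'E'
from station import r, viewer
import cv2, numpy as np
o=r.get_obs(); print({k:np.round(v,3).tolist() for k,v in o.items()})
for n in ["side","top","wrist"]:
    p,d=viewer.capture(n); cv2.imwrite(f"pics/{n}0.png",p[:,:,::-1]); np.save(f"{n}0.npy",d); np.save(f"{n}0p.npy",p)
    c=viewer.calibration(n); print(n,{k:np.round(v,4).tolist() for k,v in c.items()})
E
```

```text
pics
{'time_s': 0.0, 'joint_positions': [-1.364, 0.412, -0.013, 1.597, 0.006, 1.134, -0.082], 'qvel': [0.001, -0.001, -0.001, 0.0, -0.002, -0.001, -0.001], 'tau': [-0.001, -60.061, 0.682, -29.941, 0.014, 0.011, -0.0], 'position': [0.169, 0.601, 0.23], 'eef_rot': [-0.43, -3.112, 0.003], 'wrist_force': [0.307, 0.832, 0.205], 'moment': [0.086, 0.045, -0.06], 'width': 0.999}
side {'camera_matrix': [[388.4062, 0.0, 281.2164], [0.0, 388.4062, 206.7174], [0.0, 0.0, 1.0]], 'camera_from_world': [[0.9205, -0.3903, -0.0178, -0.4642], [-0.2788, -0.6243, -0.7297, 0.1803], [0.2737, 0.6767, -0.6835, 0.8683], [0.0, 0.0, 0.0, 1.0]]}
top {'camera_matrix': [[388.851, 0.0, 280.6656], [0.0, 388.851, 207.0436], [0.0, 0.0, 1.0]], 'camera_from_world': [[0.0009, -1.0, -0.0062, -0.0194], [-0.9904, -0.0001, -0.1382, 0.5087], [0.1382, 0.0062, -0.9904, 0.9348], [0.0, 0.0, 0.0, 1.0]]}
wrist {'camera_matrix': [[325.1923, 0.0, 278.2158], [0.0, 325.1923, 208.3346], [0.0, 0.0, 1.0]], 'mount': [[0.0004, -0.9535, -0.3014, 0.0778], [1.0, 0.0003, 0.0004, -0.0005], [-0.0002, -0.3014, 0.9535, -0.1428], [0.0, 0.0, 0.0, 1.0]]}
```

View pics/side0.png

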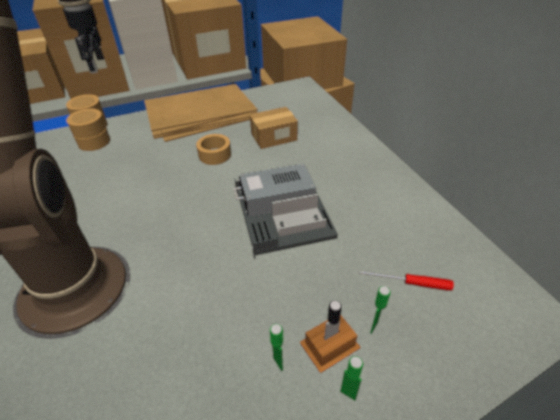

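View pics/top0.png

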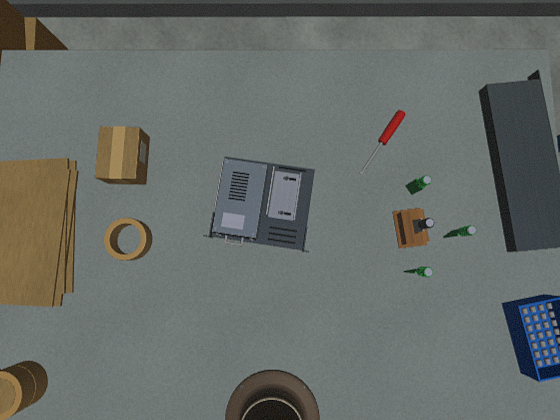

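View pics/wrist0.png

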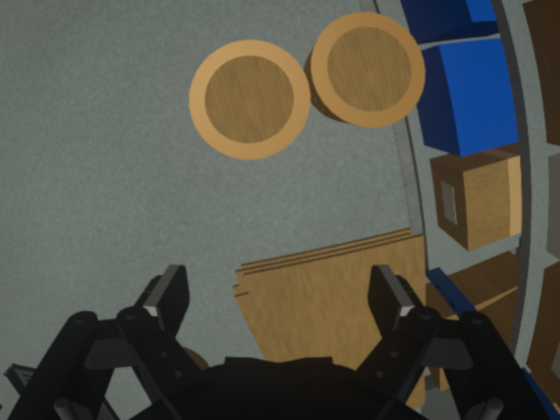

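The side view shows the black-handled gauge in the wooden stand at (333,315), ringed by three green look-alikes at (277,340), (382,300) and (354,370). The shelf is at (290,210). In the top view the gauge handle is at (428,224), and the module and guide are at (240,200) and (285,190). Next I'll measure with depth and enlarged crops.

```bash
cat > h.py <<'E'
from station import r, viewer
import cv2, numpy as np
from scipy.spatial.transform import Rotation as R
def cloud(n,d):
    c=viewer.calibration(n); K=c["camera_matrix"]; T=np.array(c["camera_from_world"])
    v,u=np.mgrid[:d.shape[0],:d.shape[1]]
    P=np.stack([(u-K[0][2])/K[0][0]*d,(v-K[1][2])/K[1][1]*d,d],-1)
    P=(P-T[:3,3])@T[:3,:3]; P[d==0]=np.nan
    return P
def crop(p,x0,y0,x1,y1,s,name):
    cv2.imwrite("pics/"+name,cv2.resize(p[y0:y1,x0:x1,::-1],None,fx=s,fy=s,interpolation=cv2.INTER_CUBIC))
E
python3 - <<'E'
from h import *
p=np.load("top0p.npy"); d=np.load("top0.npy"); P=cloud("top",d)
crop(p,200,145,325,260,5,"shelf_top.png"); crop(p,380,160,490,290,4,"stand_top.png")
ps=np.load("side0p.npy"); crop(ps,255,280,405,405,5,"stand_side.png"); crop(ps,225,155,345,260,5,"shelf_side.png")
for q in [(428,224),(431,223),(426,181),(471,230),(427,271),(403,230),(412,212),(240,200),(285,190),(310,180),(124,155),(128,222),(395,125)]:
    print(q,np.round(P[q[1],q[0]],4))
S=cloud("side",np.load("side0.npy"))
for q in [(335,306),(383,291),(277,330),(354,364),(290,180)]: print(q,np.round(S[q[1],q[0]],4))
E
```

```text
(428, 224) [ 0.4561 -0.3434  0.1432]
(431, 223) [ 0.4586 -0.351   0.1406]
(426, 181) [ 0.555  -0.3485  0.1307]
(471, 230) [ 0.4438 -0.4418  0.1326]
(427, 271) [ 0.354  -0.3397  0.133 ]
(403, 230) [ 0.451  -0.3192  0.0419]
(412, 212) [ 0.4947 -0.3412  0.0481]
(240, 200) [0.5199 0.078  0.077 ]
(285, 190) [ 0.5549 -0.0301  0.0193]
(310, 180) [ 0.5813 -0.0942  0.0174]
(124, 155) [0.6312 0.3629 0.0764]
(128, 222) [0.4695 0.354  0.0516]
(395, 125) [ 0.7251 -0.3154  0.0247]
(335, 306) [ 0.4574 -0.3509  0.1416]
(383, 291) [ 0.5542 -0.3526  0.1313]
(277, 330) [ 0.352  -0.3472  0.1312]
(354, 364) [ 0.4383 -0.4474  0.1319]
(290, 180) [0.5577 0.064  0.0748]
```

View pics/shelf_top.png

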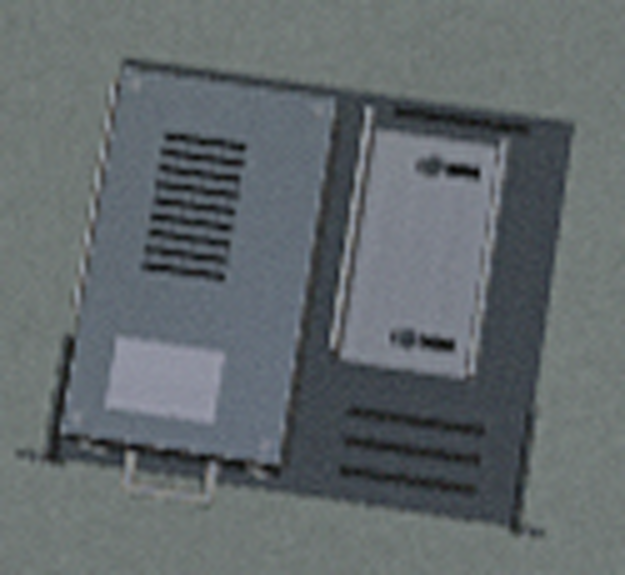

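View pics/stand_top.png

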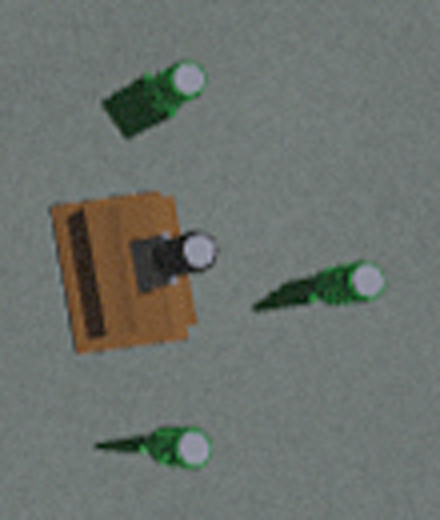

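View pics/stand_side.png

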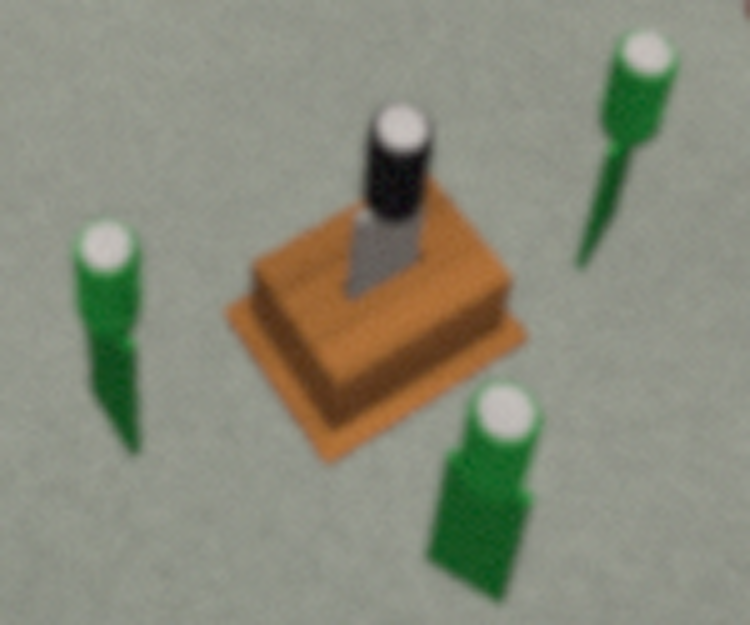

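View pics/shelf_side.png

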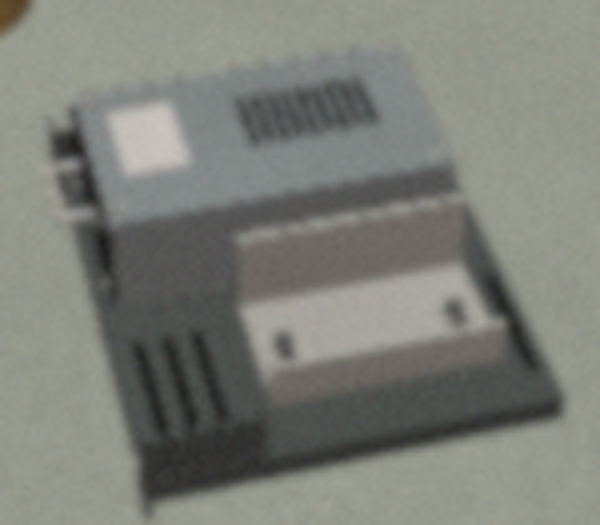

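The black-handled gauge fits the description: it's the only one in the wooden stand, with its handle at (198,250) in the stand crop, and the three other tools are green. In the shelf crop the module's gap side runs (335,100) to (285,470), and the guide's upright (368,110) to (335,350), so the gap is open. Now I'll fit the poses.

```bash
python3 - <<'E'
from h import *
T=cloud("top",np.load("top0.npy")); S=cloud("side",np.load("side0.npy"))
for n,P in [("top",T),("side",S)]:
    Q=P.reshape(-1,3); Q=Q[np.isfinite(Q[:,0])]
    reg=Q[(Q[:,0]>.35)&(Q[:,0]<.7)&(Q[:,1]>-.15)&(Q[:,1]<.2)]
    b=Q[(abs(Q[:,0]-.5)<.05)&(abs(Q[:,1]+.2)<.04)]; print(n,"bench z",np.median(b[:,2]),b[:,2].std())
    m=reg[(reg[:,2]>.070)&(reg[:,2]<.082)]
    rc=cv2.minAreaRect(m[:,:2].astype(np.float32)*1000); print(" module",rc,len(m),np.median(m[:,2]))
    a=reg[(reg[:,2]>.006)]; print(" all",cv2.minAreaRect(a[:,:2].astype(np.float32)*1000),len(a))
    st=Q[(Q[:,0]>.38)&(Q[:,0]<.53)&(Q[:,1]>-.41)&(Q[:,1]<-.26)]
    t=st[(st[:,2]>.038)&(st[:,2]<.05)]; print(" stand top",cv2.minAreaRect(t[:,:2].astype(np.float32)*1000),len(t))
    g=st[(st[:,2]>.100)]; print(" handle",cv2.minEnclosingCircle(g[:,:2].astype(np.float32)*1000),g.mean(0),g[:,2].max(),len(g))
    c=st[(st[:,2]>.136)]; print(" cap",c.mean(0),len(c))
    bl=st[(st[:,2]>.055)&(st[:,2]<.09)]; print(" blade",len(bl),bl.mean(0)); u,s,vt=np.linalg.svd(bl[:,:2]-bl[:,:2].mean(0),full_matrices=False); print("  dir",vt[0],s/np.sqrt(len(bl)))
E
```

```text
top bench z 0.0007146080912260911 0.001797468012617854
 module ((522.6066284179688, 72.55172729492188), (121.52545166015625, 184.04881286621094), 81.59465026855469) 3318 0.07603552985754167
 all ((523.8382568359375, 37.095184326171875), (356.8598937988281, 315.8093566894531), 79.88843536376953) 7774
 stand top ((459.1348876953125, -345.8280029296875), (79.85762786865234, 57.59120178222656), 7.729870796203613) 637
 handle ((458.9979248046875, -345.733642578125), 11.267388343811035) [ 0.45806299 -0.34251501  0.13184066] 0.14522646972770573 140
 cap [ 0.45886812 -0.34580768  0.141193  ] 76
 blade 54 [ 0.45837567 -0.34473515  0.07076819]
  dir [-0.99126313 -0.13189925] [0.00964327 0.000613  ]
side bench z 0.00019162157886699438 0.0012388153432264018
 module ((524.021240234375, 77.51214599609375), (110.2350845336914, 181.62379455566406), 81.37769317626953) 1887 0.07513546027512569
 all ((519.0653686523438, 28.94373321533203), (258.3126525878906, 222.67874145507812), 84.78682708740234) 6306
 stand top ((458.8908996582031, -348.8204040527344), (81.11170196533203, 57.272560119628906), 7.314144611358643) 1035
 handle ((458.82440185546875, -349.586669921875), 11.552094459533691) [ 0.45597122 -0.35329414  0.12906973] 0.14350896405146082 264
 cap [ 0.45796764 -0.35030462  0.1406055 ] 120
 blade 112 [ 0.45641476 -0.35065222  0.07015187]
  dir [-0.99437117 -0.10595268] [0.0095311 0.0007011]
```

apply_moves([
  [0,0,0,0,0,9.6],
  [0,0,0,0,0,9.6],
  [0,0,0,0,0,9.6],
  [0,0,0,0,0,9.6],
  [0,0,0,0,0,9.6],
  [0,0,0,0,0,9.6],
  [0,0,0,0,0,9.6],
  [-0.041,0.024,0,0,0,0],
  [-0.041,0.024,0,0,0,0],
  [-0.041,0.024,0,0,0,0],
  [-0.041,0.024,0,0,0,0],
  [-0.041,0.024,0,0,0,0],
  [-0.041,0.024,0,0,0,0],
  [-0.041,0.024,0,0,0,0],
  [-0.041,0.024,0,0,0,0],
], fingers=0)

```text
time_s: 2.02
position: [0.4011, 0.2982, 0.2313]
eef_rot: [-2.08, -2.354, -0.0]
wrist_force: [0.1, 1.7, -0.3]
width: 1.004
```

apply_moves([
  [-0.04,0.0115,0,0,0,0],
  [-0.04,0.0115,0,0,0,0],
  [-0.04,0.0115,0,0,0,0],
  [-0.04,0.0115,0,0,0,0],
  [-0.04,0.0115,0,0,0,0],
  [-0.04,0.0115,0,0,0,0],
  [-0.04,0.0115,0,0,0,0],
  [-0.035,0.0115,0,0,0,0],
  [0,0,0,0,0,0],
])

```text
time_s: 3.15
position: [0.5309, -0.0049, 0.2313]
eef_rot: [2.086, 2.348, -0.001]
wrist_force: [-0.4, 0.4, 0.2]
width: 1.005
```

```bash
cat >> h.py <<'E'
def wray(o,uv):
    c=viewer.calibration("wrist");K=np.array(c["camera_matrix"]);M=np.array(c["mount"])
    uv=np.atleast_2d(uv).astype(float); a=(uv-[K[0,2],K[1,2]])/K[0,0]; rr=np.linalg.norm(a,axis=-1,keepdims=True)
    dirs=np.concatenate([a/np.maximum(rr,1e-9)*np.sin(rr),np.cos(rr)],-1)
    Rt=R.from_rotvec(o["eef_rot"]).as_matrix()
    return Rt@M[:3,3]+np.array(o["position"]), dirs@M[:3,:3].T@Rt.T, dirs
def wcloud(o,d):
    v,u=np.mgrid[:d.shape[0],:d.shape[1]]
    c,w,dirs=wray(o,np.stack([u.ravel(),v.ravel()],-1))
    P=c+w*(d.ravel()/dirs[:,2])[:,None]; P[d.ravel()==0]=np.nan
    return P.reshape(*d.shape,3)
def wz(o,uv,z):
    c,w,_=wray(o,uv); return c+w*((z-c[2])/w[:,2])[:,None]
def snap(tag):
    o=r.get_obs(); p,d=viewer.capture("wrist"); np.savez(f"w_{tag}.npz",p=p,d=d,pos=o["position"],rot=o["eef_rot"]); cv2.imwrite(f"pics/w_{tag}.png",p[:,:,::-1]); print(np.round(o["time_s"],2),np.round(o["position"],4),np.round(o["eef_rot"],3)); return o,p,d
E
python3 - <<'E'
from h import *
o,p,d=snap("shelf"); P=wcloud(o,d)
Q=P.reshape(-1,3); Q=Q[np.isfinite(Q[:,0])]
m=Q[(Q[:,2]>.071)&(Q[:,2]<.08)&(Q[:,0]>.35)&(Q[:,0]<.7)]; print(len(m),cv2.minAreaRect(m[:,:2].astype(np.float32)*1000),np.median(m[:,2]))
E
```

```text
3.15 [ 0.5309 -0.0049  0.2313] [ 2.086e+00  2.348e+00 -1.000e-03]
21736 ((485.6039123535156, -119.91668701171875), (516.7503662109375, 186.6741943359375), 79.28335571289062) 0.07523203656902222
```

View pics/w_shelf.png

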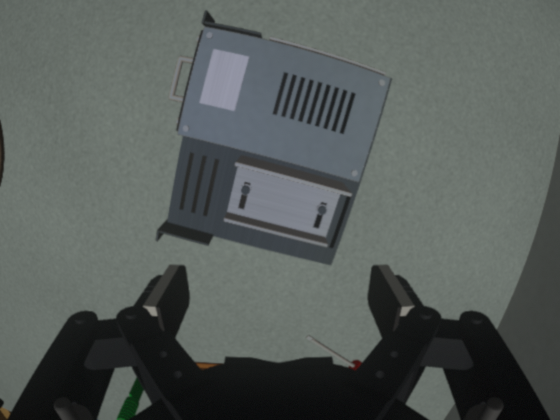

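The wrist view shows the module's gap edge running (180,133) to (356,180), the guide's upright top (235,163) to (352,193), and its lip (225,222) to (328,246). I'll enlarge this and measure.

```bash
python3 - <<'E'
from h import *
z=np.load("w_shelf.npz"); o=dict(position=z["pos"],eef_rot=z["rot"]); p=z["p"]; P=wcloud(o,z["d"])
crop(p,160,110,375,270,3.6,"w_shelf_c.png")
Q=P.reshape(-1,3); ok=np.isfinite(Q[:,0])&(Q[:,0]>.38)&(Q[:,0]<.66)&(Q[:,1]>-.13)&(Q[:,1]<.17); Q=Q[ok]
m=Q[(Q[:,2]>.071)&(Q[:,2]<.082)]; rc=cv2.minAreaRect(m[:,:2].astype(np.float32)*1000); print(len(m),rc)
al=Q[Q[:,2]>.009]; print(len(al),cv2.minAreaRect(al[:,:2].astype(np.float32)*1000))
# rotated frame, profile in y for mid-guide section
for yaw in (-8.0,-8.5,-9.0):
    t=np.radians(yaw); ex=np.array([np.cos(t),np.sin(t)]); ey=np.array([-ex[1],ex[0]])
    a=Q[:,:2]@ex; b=Q[:,:2]@ey
    res=[]
    for lo in np.arange(.40,.60,.04):
        s=(a>lo)&(a<lo+.04)
        mm=b[s&(Q[:,2]>.071)]; res.append((round(lo,2),np.round(np.percentile(mm,[1,3,99]),4).tolist() if len(mm)>20 else None))
    print(yaw,res)
t=np.radians(-8.5); ex=np.array([np.cos(t),np.sin(t)]); ey=np.array([-ex[1],ex[0]])
a=Q[:,:2]@ex; b=Q[:,:2]@ey; s=(a>.49)&(a<.54)
for lo in np.arange(0,.13,.002)-.03:
    k=s&(b>lo)&(b<lo+.002)
    if k.sum()and lo<.1: print(round(lo,3),k.sum(),np.round(np.percentile(Q[k,2],[10,50,90]),3))
E
```

```text
21698 ((523.5146484375, 78.44525146484375), (106.74857330322266, 184.137939453125), 81.75395965576172)
81803 ((516.2080688476562, 26.215362548828125), (258.9127197265625, 223.40892028808594), 81.76642608642578)
-8.0 [(np.float64(0.4), [0.0993, 0.1016, 0.2024]), (np.float64(0.44), [0.0434, 0.045, 0.2002]), (np.float64(0.48), [0.0497, 0.055, 0.1998]), (np.float64(0.52), [0.0784, 0.0791, 0.1998]), (np.float64(0.56), [0.0719, 0.0743, 0.1987])]
-8.5 [(np.float64(0.4), [0.1031, 0.1053, 0.2062]), (np.float64(0.44), [0.0474, 0.0491, 0.2042]), (np.float64(0.48), [0.0541, 0.0594, 0.2042]), (np.float64(0.52), [0.0832, 0.0838, 0.2045]), (np.float64(0.56), [0.0768, 0.0793, 0.2036])]
-9.0 [(np.float64(0.4), [0.107, 0.1091, 0.2101]), (np.float64(0.44), [0.0515, 0.0532, 0.2082]), (np.float64(0.48), [0.0584, 0.0637, 0.2086]), (np.float64(0.52), [0.088, 0.0886, 0.2093]), (np.float64(0.56), [0.0818, 0.0843, 0.2086])]
-0.03 58 [-0.001  0.     0.001]
-0.028 55 [-0.001  0.     0.001]
-0.026 55 [-0.001  0.     0.001]
-0.024 6 [0.    0.001 0.001]
-0.018 24 [0.015 0.015 0.016]
-0.016 65 [0.014 0.015 0.016]
-
[... 874 characters left out ...]
 [0.019 0.02  0.024]
0.054 78 [0.018 0.019 0.023]
0.056 78 [0.018 0.019 0.021]
0.058 83 [0.018 0.019 0.02 ]
0.06 80 [0.018 0.019 0.02 ]
0.062 78 [0.018 0.019 0.02 ]
0.064 75 [0.018 0.019 0.02 ]
0.066 78 [0.018 0.019 0.02 ]
0.068 76 [0.018 0.019 0.02 ]
0.07 77 [0.019 0.019 0.02 ]
0.072 92 [0.018 0.019 0.323]
0.074 235 [0.019 0.327 0.33 ]
0.076 285 [0.322 0.328 0.33 ]
0.078 457 [0.305 0.311 0.325]
0.08 1594 [0.306 0.314 0.322]
0.082 2952 [0.31  0.318 0.325]
0.084 2493 [0.307 0.319 0.326]
0.086 2058 [0.307 0.32  0.332]
0.088 1691 [0.03  0.327 0.333]
0.09 202 [0.015 0.329 0.333]
0.092 106 [0.015 0.317 0.332]
0.094 951 [0.32  0.329 0.333]
0.096 959 [0.325 0.33  0.334]
0.098 57 [0.33  0.332 0.334]
```

View pics/w_shelf_c.png

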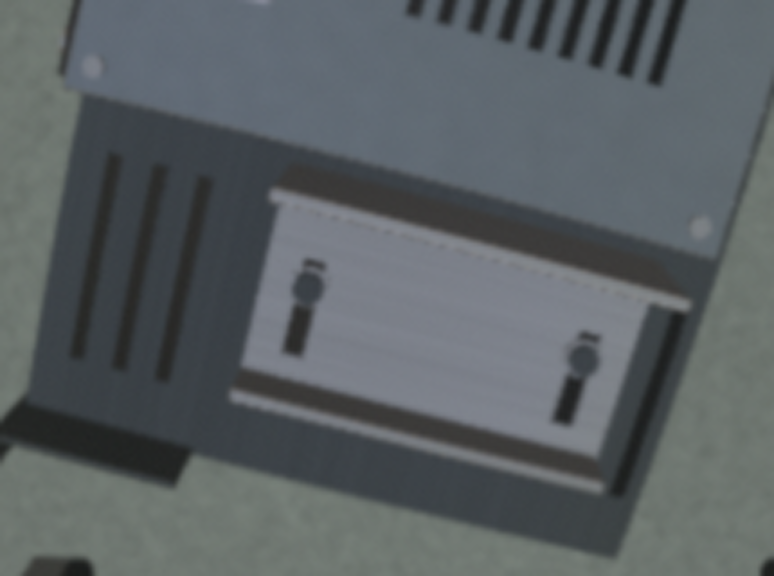

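```bash
python3 - <<'E'
from h import *
z=np.load("w_shelf.npz"); o=dict(position=z["pos"],eef_rot=z["rot"]); P=wcloud(o,z["d"]); 
Q=P.reshape(-1,3); Q=Q[np.isfinite(Q[:,0])&(Q[:,0]>.38)&(Q[:,0]<.66)&(Q[:,1]>-.13)&(Q[:,1]<.17)&(Q[:,2]<.085)]
def edges(t,lo,hi):
    ex=np.array([np.cos(t),np.sin(t)]); ey=np.array([-ex[1],ex[0]])
    a=Q[:,:2]@ex; b=Q[:,:2]@ey; s=(a>lo)&(a<hi)
    m=b[s&(Q[:,2]>.072)]; u=b[s&(Q[:,2]>.061)&(Q[:,2]<.068)&(b<m.min())]; l=b[s&(Q[:,2]>.038)&(Q[:,2]<.046)&(b<.05)]
    return np.percentile(m,[.5,99.5]),np.percentile(u,[5,95]) if len(u) else 0,np.percentile(l,[1,99])
t=np.radians(-8.25); ex=np.array([np.cos(t),np.sin(t)]); ey=np.array([-ex[1],ex[0]])
for lo in np.arange(.44,.58,.02): print(round(lo,2),*[np.round(e,4) for e in edges(t,lo,lo+.02)])
a=Q[:,:2]@ex; b=Q[:,:2]@ey
m=a[Q[:,2]>.072]; print("module a",np.percentile(m,[.5,99.5]))
k=(Q[:,2]>.061)&(Q[:,2]<.068)&(b<.088); print("upright a",np.percentile(a[k],[1,99]),np.percentile(b[k],[1,50,99]))
k=(Q[:,2]>.038)&(Q[:,2]<.046)&(b<.05)&(b>.0)&(a>.46); print("lip a",np.percentile(a[k],[1,99]))
E
```

```text
0.44 [0.1006 0.2049] 0 [-0.0182 -0.0147]
0.46 [0.1006 0.2051] [0.0828 0.0863] [-0.0182  0.0183]
0.48 [0.1004 0.205 ] [0.0825 0.0862] [0.014  0.0182]
0.5 [0.1007 0.2048] [0.0824 0.0861] [0.0142 0.0183]
0.52 [0.1005 0.2046] [0.0822 0.0859] [0.0137 0.0181]
0.54 [0.1004 0.205 ] [0.0822 0.0859] [0.0138 0.0184]
0.56 [0.1004 0.2047] [0.0821 0.0858] [0.0135 0.0181]
module a [0.41820162 0.59668172]
upright a [0.4790396 0.5960761] [0.08189636 0.0843287  0.08624752]
lip a [0.47912698 0.59598276]
```

apply_moves([
  [-0.0393,-0.0139,0,0,0,0],
  [-0.0393,-0.0139,0,0,0,0],
  [-0.0393,-0.0139,0,0,0,0],
  [-0.0393,-0.0139,0,0,0,0],
  [-0.0393,-0.0139,0,0,0,0],
  [-0.0393,-0.0139,0,0,0,0],
  [-0.0393,-0.0139,0,0,0,0],
  [-0.0393,-0.0139,0,0,0,0],
  [0,0,0,0,0,0],
])

```text
time_s: 4.32
position: [0.4575, -0.3293, 0.2313]
eef_rot: [2.085, 2.35, -0.002]
wrist_force: [0.3, -0.3, -0.3]
width: 1.002
```

```bash
python3 - <<'E'
from h import *
o,p,d=snap("stand"); P=wcloud(o,d); Q=P.reshape(-1,3)
Q=Q[np.isfinite(Q[:,0])&(abs(Q[:,0]-.458)<.07)&(abs(Q[:,1]+.348)<.07)]
t=Q[(Q[:,2]>.040)&(Q[:,2]<.05)]; print("stand top",cv2.minAreaRect(t[:,:2].astype(np.float32)*1000),len(t))
g=Q[(Q[:,2]>.100)&(Q[:,2]<.15)]; print("handle",cv2.minEnclosingCircle(g[:,:2].astype(np.float32)*1000))
c=g[g[:,2]>.137]; print("cap",cv2.minEnclosingCircle(c[:,:2].astype(np.float32)*1000),c.mean(0),len(c))
for lo,hi in((.055,.085),(.05,.065),(.065,.085)):
    bl=Q[(Q[:,2]>lo)&(Q[:,2]<hi)]; u,s,vt=np.linalg.svd(bl[:,:2]-bl[:,:2].mean(0),full_matrices=False); print("blade",len(bl),bl.mean(0),np.degrees(np.arctan(vt[0,1]/vt[0,0])),s/np.sqrt(len(bl)))
E
```

```text
4.32 [ 0.4575 -0.3293  0.2313] [ 2.085e+00  2.350e+00 -2.000e-03]
stand top ((458.5954895019531, -348.23236083984375), (80.76703643798828, 56.370384216308594), 7.846226692199707) 3123
handle ((458.5185852050781, -347.49609375), 11.297449111938477)
cap ((458.6408996582031, -348.1567687988281), 10.846529960632324) [ 0.45845074 -0.34740077  0.14094974] 565
blade 201 [ 0.45863531 -0.34655104  0.06793283] 7.85457165588625 [0.00987407 0.00020904]
blade 129 [ 0.45834614 -0.34660596  0.05754054] 7.928504290661931 [0.00874974 0.00019414]
blade 117 [ 0.45830555 -0.34658326  0.07343911] 7.803739650390882 [0.01037467 0.00021187]
```

View pics/w_stand.png

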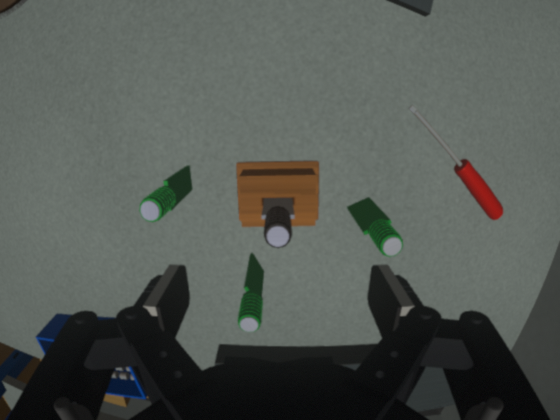

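The wrist view shows the black gauge at (278,232) in its stand. The nearest greens, at (150,210), (390,245) and (249,322), are clear of the open fingers. Descending now.

apply_moves([
  [-0.019,-0.001,0,0,0,-0.7],
  [0,0,0.03,0,0,0],
  [0,0,0.03,0,0,0],
  [0,0,0.03,0,0,0],
  [0,0,0.025,0,0,0],
  [0,0,0.015,0,0,0],
  [0,0,0,0,0,0],
])

```text
time_s: 5.25
position: [0.4602, -0.3448, 0.1005]
eef_rot: [-2.063, -2.367, -0.0]
wrist_force: [-0.4, 0.4, 0.4]
width: 1.0
```

apply_moves([
  [0,0,0,0,0,0],
  [0,0,0,0,0,0],
  [0,0,0,0,0,0],
  [0,0,0,0,0,0],
  [0,0,0,0,0,0],
  [0,0,0,0,0,0],
], fingers=1)

```text
time_s: 6.0
position: [0.4604, -0.3466, 0.1017]
eef_rot: [2.066, 2.366, 0.001]
wrist_force: [0.9, 0.4, 5.7]
width: 0.247
```

apply_moves([
  [0,0,-0.01,0,0,0],
  [0,0,-0.015,0,0,0],
  [0,0,-0.02,0,0,0],
  [0,0,-0.03,0,0,0],
  [0,0,-0.03,0,0,0],
  [0,0,-0.025,0,0,0],
  [0,0,0,0,0,0],
])

```text
time_s: 6.88
position: [0.4607, -0.3472, 0.2337]
eef_rot: [2.064, 2.363, 0.002]
wrist_force: [-0.0, 0.0, -1.3]
width: 0.243
```

```bash
python3 - <<'E'
from h import *
o,p,d=snap("lift"); print(o["wrist_force"],o["width"])
p,d=viewer.capture("side"); crop(p,255,180,405,350,3.5,"side1.png")
E
```

```text
6.88 [ 0.4607 -0.3472  0.2337] [2.064e+00 2.363e+00 2.000e-03]
[-0.04551925  0.03803941 -1.25073714] 0.2426700417321205
```

View pics/w_lift.png

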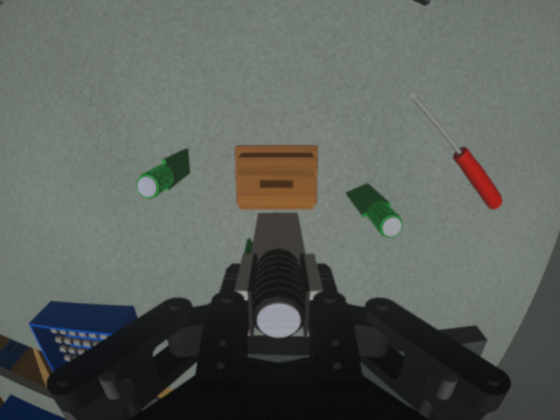

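View pics/side1.png

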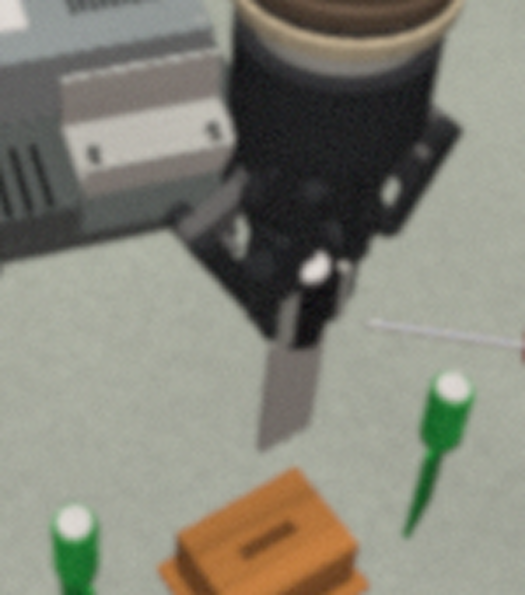

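The gauge is out of the stand. In the wrist view its blade hangs straight between the pads, with the lower end at about (278,215). Next I'll measure the blade in the tool frame.

```bash
cat >> h.py <<'E'
def blade(o,d):
    P=wcloud(o,d).reshape(-1,3); P=P[np.isfinite(P[:,0])]
    L=R.from_rotvec(o["eef_rot"]).inv().apply(P-np.array(o["position"]))
    k=(L[:,2]>.012)&(L[:,2]<.10)&(abs(L[:,0])<.03)&(abs(L[:,1])<.03); B=L[k]
    print("blade n",len(B),"z max",np.percentile(B[:,2],[50,98,99.8]))
    for lo in np.arange(.01,.09,.02):
        b=B[(B[:,2]>lo)&(B[:,2]<lo+.02)]
        if len(b)>10: print(" z",round(lo,2),"x",np.median(b[:,0]).round(4),"y",np.percentile(b[:,1],[2,98]).round(4),len(b),"slope x/y",np.polyfit(b[:,1],b[:,0],1)[0].round(3))
E
python3 - <<'E'
from h import *
z=np.load("w_lift.npz"); o=dict(position=z["pos"],eef_rot=z["rot"]); blade(o,z["d"])
Rm=R.from_rotvec(o["eef_rot"]).as_matrix(); print(Rm.round(4), np.degrees(np.arctan2(Rm[1,1],Rm[0,1])))
E
```

```text
blade n 1881 z max [0.04665088 0.08767506 0.08933887]
 z 0.01 x 0.0002 y [-0.0155  0.0134] 401 slope x/y 0.003
 z 0.03 x 0.0001 y [-0.0154  0.0134] 635 slope x/y 0.003
 z 0.05 x 0.0002 y [-0.0155  0.0134] 476 slope x/y 0.001
 z 0.07 x 0.0002 y [-0.0156  0.0132] 369 slope x/y 0.002
[[-0.1347  0.9909  0.0036]
 [ 0.9909  0.1347 -0.0017]
 [-0.0021  0.0034 -1.    ]] 7.742403139350865
```

apply_moves([
  [0,0,0,0,0,8],
  [0,0,0,0,0,8],
  [0.02,0.001,0,0,0,0],
  [0.036,0.0012,0,0,0,0],
  [0.036,0.0012,0,0,0,0],
  [0.036,0.0012,0,0,0,0],
  [0.036,0.0012,0,0,0,0],
  [0.036,0.0012,0,0,0,0],
  [0.036,0.0012,0,0,0,0],
  [0.036,0.0012,0,0,0,0],
  [0.036,0.0012,0,0,0,0],
  [0.036,0.001,0,0,0,0],
  [0.028,0.001,0,0,0,0],
  [0,0,0,0,0,0],
  [0,0,0,0,0,0],
])

```text
time_s: 8.85
position: [0.5253, 0.0193, 0.2306]
eef_rot: [-2.376, -2.055, 0.003]
wrist_force: [-0.0, -0.8, -0.6]
width: 0.243
```

```bash
cat >> h.py <<'E'
def shelf(o):
    t=np.radians(-8.25); ex=np.array([np.cos(t),np.sin(t)]); ey=np.array([-ex[1],ex[0]]); q=np.array(o["position"])[:2]
    Rm=R.from_rotvec(o["eef_rot"]).as_matrix(); print("TCP a",(q@ex).round(4),"b",(q@ey).round(4),"z",round(o["position"][2],4),"yaw",np.degrees(np.arctan2(Rm[1,1],Rm[0,1])).round(2))
E
python3 - <<'E'
from h import *
o,p,d=snap("gap1"); shelf(o); blade(o,d)
crop(p,150,80,430,300,2.8,"gap1c.png")
P=wcloud(o,d); Q=P.reshape(-1,3); t=np.radians(-8.25); ex=np.array([np.cos(t),np.sin(t)]); ey=np.array([-ex[1],ex[0]])
Q=Q[np.isfinite(Q[:,0])&(Q[:,2]<.085)]; a=Q[:,:2]@ex; b=Q[:,:2]@ey
for lo in np.arange(.44,.60,.02):
    s=(a>lo)&(a<lo+.02)&(b>0); m=b[s&(Q[:,2]>.072)]; u=b[s&(Q[:,2]>.061)&(Q[:,2]<.068)&(b<.095)&(b>.07)]
    print(round(lo,2),len(m),np.percentile(m,[.5]).round(4) if len(m)>10 else 0,np.percentile(u,[5,95]).round(4) if len(u)>10 else 0)
E
```

```text
8.85 [0.5253 0.0193 0.2306] [-2.376 -2.055  0.003]
TCP a 0.517 b 0.0944 z 0.2306 yaw -8.27
blade n 1880 z max [0.04681538 0.0880121  0.08965441]
 z 0.01 x -0.0002 y [-0.0154  0.0135] 397 slope x/y 0.003
 z 0.03 x -0.0002 y [-0.0153  0.0134] 633 slope x/y 0.001
 z 0.05 x -0.0001 y [-0.0155  0.0134] 481 slope x/y 0.003
 z 0.07 x -0.0001 y [-0.0156  0.0132] 367 slope x/y 0.003
0.44 2309 [0.1011] 0
0.46 2410 [0.101] 0
0.48 2452 [0.1009] [0.082  0.0859]
0.5 2470 [0.1008] [0.0822 0.0859]
0.52 2474 [0.0996] [0.0821 0.0858]
0.54 2460 [0.0999] [0.0822 0.0858]
0.56 2384 [0.1001] [0.0822 0.0858]
0.58 2020 [0.1002] [0.0823 0.0858]
```

View pics/gap1c.png

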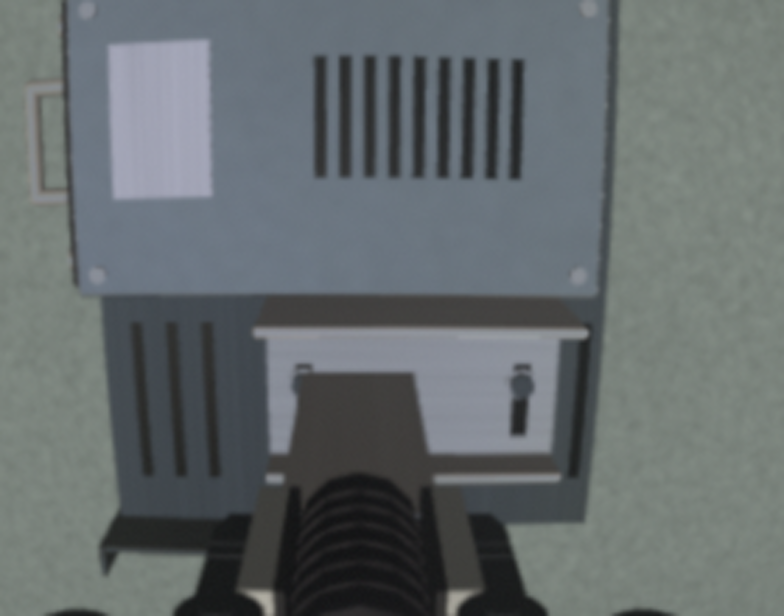

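The crop shows the blade square to the gap, with its lower end at about (357,375) in the crop. It needs a 1 mm shift toward the module. Then I'll descend, slowly at the end.

apply_moves([
  [0.001,0,0,0,0,0],
  [0,0,0.015,0,0,0],
  [0,0,0.015,0,0,0],
  [0,0,0.015,0,0,0],
  [0,0,0.015,0,0,0],
  [0,0,0.01,0,0,0],
  [0,0,0.01,0,0,0],
  [0,0,0,0,0,0],
])

```text
time_s: 9.9
position: [0.5257, 0.0209, 0.1506]
eef_rot: [-2.375, -2.056, 0.002]
wrist_force: [-0.9, -0.1, -0.2]
width: 0.244
```

```bash
python3 - <<'E'
from h import *
o,p,d=snap("gap2"); shelf(o); print(o["wrist_force"])
crop(p,150,80,430,300,2.8,"gap2c.png")
E
```

```text
9.9 [0.5257 0.0209 0.1506] [-2.375e+00 -2.056e+00  2.000e-03]
TCP a 0.5172 b 0.0961 z 0.1506 yaw -8.25
[-0.88223058 -0.13151193 -0.22264046]
```

View pics/gap2c.png

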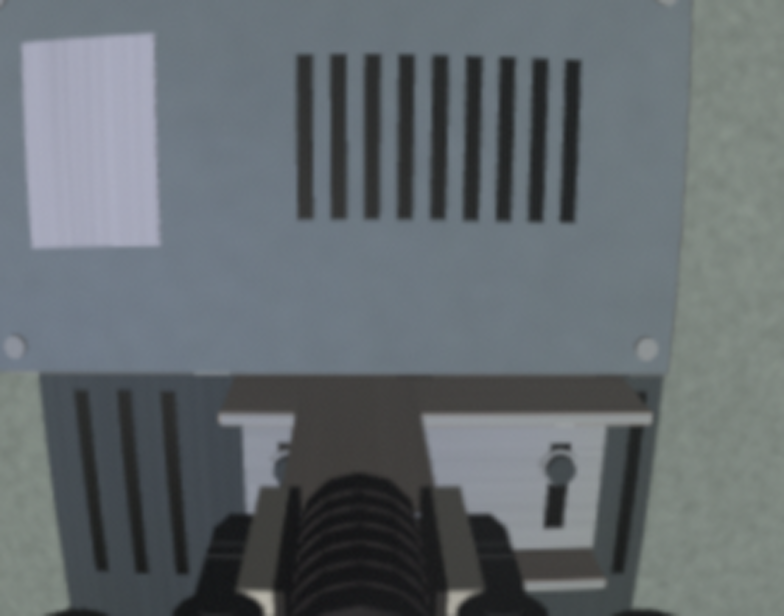

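The blade has entered the gap ahead of the upright without contact. Continuing down.

apply_moves([
  [0,0,0.01,0,0,0],
  [0,0,0.01,0,0,0],
  [0,0,0.01,0,0,0],
  [0,0,0.007,0,0,0],
  [0,0,0.003,0,0,0],
  [0,0,0.002,0,0,0],
  [0,0,0,0,0,0],
])

```text
time_s: 10.82
position: [0.5261, 0.021, 0.1093]
eef_rot: [2.375, 2.056, 0.0]
wrist_force: [-0.1, 0.5, -1.7]
width: 0.244
```

apply_moves([
  [0,0,0.001,0,0,0],
  [0,0,0.0005,0,0,0],
  [0,0,0,0,0,0],
])

```text
time_s: 11.2
position: [0.526, 0.021, 0.1078]
eef_rot: [-2.375, -2.056, -0.0]
wrist_force: [-0.3, 0.0, -1.0]
width: 0.244
```

apply_moves([
  [0,0,0.0005,0,0,0],
  [0,0,0.0005,0,0,0],
  [0,0,0,0,0,0],
])

```text
time_s: 11.58
position: [0.526, 0.021, 0.1069]
eef_rot: [-2.375, -2.056, -0.0]
wrist_force: [-0.7, -0.2, -0.2]
width: 0.241
```

apply_moves([
  [0,0,0.0005,0,0,0],
  [0,0,0.0005,0,0,0],
  [0,0,0,0,0,0],
])

```text
time_s: 11.95
position: [0.5263, 0.021, 0.1066]
eef_rot: [-2.375, -2.056, -0.002]
wrist_force: [-2.1, 0.1, 9.6]
width: 0.244
```

The blade touches the tray at 9.6 N. Before letting go I'll lift a hair, lean the blade top slightly toward the module and ease it against the module, so it comes to rest stably there.

apply_moves([
  [0,0,-0.0015,0,0,0],
  [0.002,0,0,0,-1.2,0],
  [0.002,0,0,0,-1.2,0],
  [0.001,0,0,0,0,0],
  [0,0,0,0,0,0],
])

```text
time_s: 12.58
position: [0.5266, 0.0258, 0.107]
eef_rot: [2.354, 2.038, -0.05]
wrist_force: [-0.2, -2.2, -1.6]
width: 0.239
```

```bash
python3 - <<'E'
from h import *
o=r.get_obs(); shelf(o); print(o["wrist_force"])
E
```

```text
TCP a 0.5174 b 0.1011 z 0.107 yaw -8.23
[-0.24126595 -2.19874833 -1.57769328]
```

apply_moves([
  [0.0005,0,0.0005,0,0,0],
  [0,0,0.0005,0,0,0],
  [0,0,0,0,0,0],
])

```text
time_s: 12.95
position: [0.5267, 0.0259, 0.1066]
eef_rot: [2.355, 2.037, -0.049]
wrist_force: [-2.7, -2.3, 5.9]
width: 0.242
```

apply_moves([
  [0,0,0,0,0,0],
  [0,0,0,0,0,0],
  [0,0,0,0,0,0],
  [0,0,0,0,0,0],
], fingers=0)

```text
time_s: 13.45
position: [0.5268, 0.0266, 0.1062]
eef_rot: [2.354, 2.038, -0.049]
wrist_force: [-0.2, -0.7, -0.5]
width: 1.0
```

apply_moves([
  [0,0,-0.01,0,0,0],
  [0,0,-0.02,0,0,0],
  [0,0,-0.03,0,0,0],
  [0,0,-0.03,0,1.2,0],
  [0,0,-0.02,0,1.2,0],
  [0,0,0,0,0,0],
])

```text
time_s: 14.2
position: [0.5284, 0.0301, 0.218]
eef_rot: [2.375, 2.054, 0.005]
wrist_force: [-0.7, 0.3, -1.0]
width: 0.998
```

```bash
python3 - <<'E'
from h import *
o,p,d=snap("rel"); shelf(o); print(o["wrist_force"],o["width"])
P=wcloud(o,d); Q=P.reshape(-1,3); t=np.radians(-8.25); ex=np.array([np.cos(t),np.sin(t)]); ey=np.array([-ex[1],ex[0]])
Q=Q[np.isfinite(Q[:,0])]; a=Q[:,:2]@ex; b=Q[:,:2]@ey
k=(Q[:,2]>.09)&(Q[:,2]<.16)&(abs(a-.517)<.03)&(abs(b-.095)<.03)
for lo in np.arange(.09,.16,.01):
    s=k&(Q[:,2]>lo)&(Q[:,2]<lo+.01)
    if s.sum()>5: print(lo.round(2),s.sum(),np.percentile(a[s],[1,99]).round(4),np.percentile(b[s],[1,99]).round(4))
crop(p,150,80,430,420,1.7,"relc.png")
E
```

```text
14.2 [0.5284 0.0301 0.218 ] [2.375 2.054 0.005]
TCP a 0.5186 b 0.1056 z 0.218 yaw -8.29
[-0.66715525  0.25468452 -0.95518885] 0.9983712197564989
0.09 46 [0.5018 0.531 ] [0.0968 0.1008]
0.1 76 [0.5027 0.5306] [0.097  0.1103]
0.11 67 [0.5059 0.5271] [0.1024 0.1107]
0.12 87 [0.5063 0.5271] [0.1032 0.1113]
0.13 129 [0.5055 0.5274] [0.0986 0.112 ]
0.14 719 [0.5065 0.5265] [0.0912 0.1113]
```

View pics/relc.png

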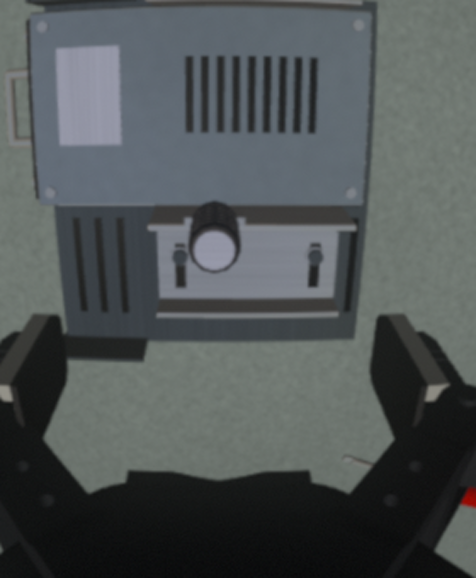

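The gauge is released and stands in the gap, leaning slightly toward the module (handle at about (214,235) in the crop). I'll shut the fingers and go to the outside of the lip, offset along it so the wrist stays clear of the gauge.

apply_moves([
  [-0.034,0.013,0,0,0,0],
  [-0.034,0.013,0,0,0,0],
  [-0.034,0.013,0,0,0,0],
  [-0.034,0.0125,0,0,0,0],
  [0,0,0.035,0,0,0],
  [0,0,0.035,0,0,0],
  [0,0,0.035,0,0,0],
  [0,0,0.03,0,0,0],
  [0,0,0.025,0,0,0],
  [0,0,0.018,0,0,0],
  [0,0,0.01,0,0,0],
  [0,0,0,0,0,0],
  [0,0,0,0,0,0],
], fingers=1)

```text
time_s: 15.88
position: [0.5594, -0.1116, 0.0288]
eef_rot: [2.375, 2.055, 0.001]
wrist_force: [-0.2, 0.3, 0.0]
width: 0.001
```

```bash
python3 - <<'E'
from h import *
o,p,d=snap("lip"); shelf(o); print(o["wrist_force"],o["width"])
p,d=viewer.capture("side"); crop(p,200,110,400,290,3.5,"side2.png")
E
```

```text
15.88 [ 0.5594 -0.1116  0.0288] [2.375e+00 2.055e+00 1.000e-03]
TCP a 0.5696 b -0.0302 z 0.0288 yaw -8.25
[-0.20520619  0.296159    0.00729355] 0.0013704348105772885
```

View pics/w_lip.png

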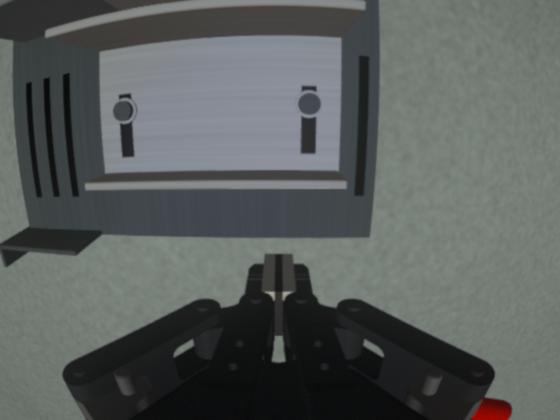

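View pics/side2.png

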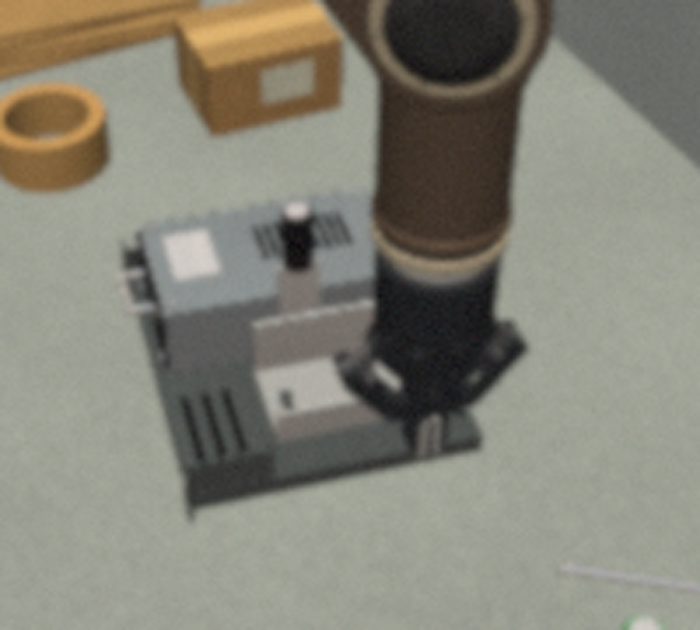

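The wrist view shows the shut fingers at (279,265) outside the lip, and the tray ahead is bare. Approaching the lip.

apply_moves([
  [0.01,0,0.001,0,0,0],
  [0.01,0,0,0,0,0],
  [0.007,0,0,0,0,0],
  [0.002,0,0,0,0,0],
  [0,0,0,0,0,0],
])

```text
time_s: 16.6
position: [0.563, -0.0826, 0.0271]
eef_rot: [2.375, 2.056, -0.0]
wrist_force: [0.4, -0.4, 0.2]
width: -0.001
```

apply_moves([
  [0.001,0,0,0,0,0],
  [0.001,0,0,0,0,0],
  [0.001,0,0,0,0,0],
  [0.001,0,0,0,0,0],
  [0,0,0,0,0,0],
])

```text
time_s: 17.23
position: [0.5636, -0.0788, 0.0271]
eef_rot: [2.375, 2.056, -0.0]
wrist_force: [0.7, 0.3, 0.3]
width: -0.001
```

apply_moves([
  [0.001,0,0,0,0,0],
  [0.001,0,0,0,0,0],
  [0.001,0,0,0,0,0],
  [0,0,0,0,0,0],
])

```text
time_s: 17.73
position: [0.5636, -0.0786, 0.0271]
eef_rot: [2.376, 2.052, -0.003]
wrist_force: [-1.2, -7.6, 0.3]
width: -0.002
```

```bash
python3 - <<'E'
from h import *
o=r.get_obs(); shelf(o); print(o["wrist_force"])
E
```

```text
TCP a 0.569 b 0.0031 z 0.0271 yaw -8.37
[-1.21074875 -7.63685317  0.31235285]
```

apply_moves([
  [0.001,0,0,0,0,0],
  [0.001,0,0,0,0,0],
  [0.001,0,0,0,0,0],
  [0.001,0,0,0,0,0],
  [0,0,0,0,0,0],
])

```text
time_s: 18.35
position: [0.564, -0.076, 0.0272]
eef_rot: [2.376, 2.05, -0.005]
wrist_force: [-1.3, -11.0, -1.8]
width: -0.001
```

apply_moves([
  [0.001,0,0,0,0,0],
  [0.001,0,0,0,0,0],
  [0.001,0,0,0,0,0],
  [0,0,0,0,0,0],
])

```text
time_s: 18.85
position: [0.5644, -0.0731, 0.0272]
eef_rot: [2.376, 2.05, -0.005]
wrist_force: [-2.5, -11.7, -1.0]
width: 0.002
```

apply_moves([
  [0.001,0,0,0,0,0],
  [0.001,0,0,0,0,0],
  [0.001,0,0,0,0,0],
  [0,0,0,0,0,0],
])

```text
time_s: 19.35
position: [0.5648, -0.0703, 0.0272]
eef_rot: [2.376, 2.05, -0.005]
wrist_force: [-2.0, -12.1, 0.0]
width: 0.005
```

```bash
python3 - <<'E'
from h import *
o=r.get_obs(); shelf(o); print(o["wrist_force"])
p,d=viewer.capture("side"); crop(p,240,150,340,250,6,"side3.png")
E
```

```text
TCP a 0.5691 b 0.0115 z 0.0272 yaw -8.43
[-2.00030533e+00 -1.21366901e+01  2.48791847e-03]
```

View pics/side3.png

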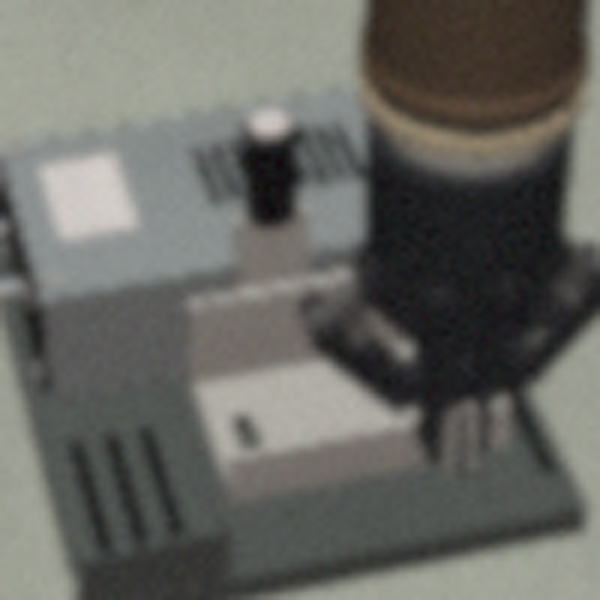

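The gauge still stands upright behind the guide, with its handle at (270,165) in the crop. About 2 mm remain, so I'm creeping in small steps.

apply_moves([
  [0.0005,0,0,0,0,0],
  [0.0005,0,0,0,0,0],
  [0,0,0,0,0,0],
])

```text
time_s: 19.77
position: [0.565, -0.0694, 0.0272]
eef_rot: [2.376, 2.049, -0.005]
wrist_force: [-2.4, -12.0, -1.1]
width: 0.002
```

apply_moves([
  [0.0004,0,0,0,0,0],
  [0.0004,0,0,0,0,0],
  [0,0,0,0,0,0],
])

```text
time_s: 20.15
position: [0.565, -0.0689, 0.0272]
eef_rot: [2.376, 2.049, -0.005]
wrist_force: [-3.0, -13.2, -1.0]
width: -0.001
```

apply_moves([
  [0.0004,0,0,0,0,0],
  [0,0,0,0,0,0],
])

```text
time_s: 20.4
position: [0.565, -0.0689, 0.0272]
eef_rot: [2.376, 2.049, -0.006]
wrist_force: [-1.8, -13.5, -0.5]
width: 0.002
```

apply_moves([
  [0.0005,0,0,0,0,0],
  [0.0005,0,0,0,0,0],
  [0,0,0,0,0,0],
])

```text
time_s: 20.78
position: [0.5651, -0.0689, 0.0272]
eef_rot: [2.376, 2.047, -0.007]
wrist_force: [-1.9, -16.1, -0.5]
width: 0.001
```

apply_moves([
  [0.0004,0,0,0,0,0],
  [0.0004,0,0,0,0,0],
  [0,0,0,0,0,0],
])

```text
time_s: 21.15
position: [0.565, -0.0688, 0.0272]
eef_rot: [2.376, 2.046, -0.008]
wrist_force: [-3.0, -17.6, -0.8]
width: 0.001
```

apply_moves([
  [0.0004,0,0,0,0,0],
  [0,0,0,0,0,0],
])

```text
time_s: 21.4
position: [0.565, -0.0688, 0.0272]
eef_rot: [2.376, 2.046, -0.008]
wrist_force: [-2.4, -18.1, -1.0]
width: -0.001
```

apply_moves([
  [-0.003,0,0,0,0,0],
  [-0.004,0,0,0,0,0],
  [-0.006,0,0,0,0,0],
  [-0.01,0,0,0,0,0],
  [-0.01,0,0,0,0,0],
  [0,0,0,0,0,0],
  [0,0,0,0,0,0],
])

```text
time_s: 22.28
position: [0.5613, -0.0941, 0.0271]
eef_rot: [-2.375, -2.056, -0.0]
wrist_force: [-0.3, 0.2, 1.0]
width: -0.001
```

```bash
python3 - <<'E'
from h import *
o=r.get_obs(); shelf(o); print(o["wrist_force"])
E
```

```text
TCP a 0.569 b -0.0125 z 0.0271 yaw -8.25
[-0.2583661   0.15718162  1.04849175]
```

apply_moves([
  [-0.005,0,-0.02,0,0,0],
  [0,0,-0.035,0,0,0],
  [0,0,-0.04,0,0,0],
  [0,0,-0.045,0,0,0],
  [0,0,-0.045,0,0,0],
  [0.03,-0.015,-0.005,0,0,0],
  [0.035,-0.015,0,0,0,0],
  [0.035,-0.015,0,0,0,0],
  [0.014,-0.0075,0,0,0,0],
  [0,0,0,0,0,0],
  [0,0,0,0,0,0],
], fingers=0)

```text
time_s: 23.65
position: [0.5254, 0.0196, 0.2175]
eef_rot: [2.376, 2.053, 0.0]
wrist_force: [-0.9, -0.3, 0.1]
width: 0.998
```

```bash
cat >> h.py <<'E'
def gauge(o,d):
    Q=wcloud(o,d).reshape(-1,3); t=np.radians(-8.25); ex=np.array([np.cos(t),np.sin(t)]); ey=np.array([-ex[1],ex[0]])
    Q=Q[np.isfinite(Q[:,0])]; a=Q[:,:2]@ex; b=Q[:,:2]@ey
    k=(Q[:,2]>.09)&(Q[:,2]<.18)&(abs(a-.517)<.03)&(abs(b-.095)<.03)
    c=k&(Q[:,2]>np.percentile(Q[k,2],99)-.004); print("top z",np.median(Q[c,2]).round(4))
    for lo in np.arange(.09,.17,.01):
        s=k&(Q[:,2]>lo)&(Q[:,2]<lo+.01)
        if s.sum()>5: print(lo.round(2),s.sum(),np.percentile(a[s],[1,99]).round(4),np.percentile(b[s],[1,99]).round(4))
    q=Q[:,2]<.085
    for lo in np.arange(.44,.60,.02):
        s=q&(a>lo)&(a<lo+.02)&(b>0); m=b[s&(Q[:,2]>.072)]; u=b[s&(Q[:,2]>.061)&(Q[:,2]<.068)&(b<.0985)&(b>.07)]
        print("edge",round(lo,2),np.percentile(m,[.5]).round(4) if len(m)>10 else 0,np.percentile(u,[5,95]).round(4) if len(u)>10 else 0)
E
python3 - <<'E'
from h import *
o,p,d=snap("nip"); shelf(o); print(o["wrist_force"],o["width"]); gauge(o,d)
crop(p,150,80,430,300,2.8,"nipc.png")
E
```

```text
23.65 [0.5254 0.0196 0.2175] [2.376 2.053 0.   ]
TCP a 0.5171 b 0.0947 z 0.2175 yaw -8.34
[-0.86319054 -0.28124019  0.14403836] 0.9980937125146653
top z 0.1462
0.09 45 [0.5019 0.5314] [0.0955 0.0999]
0.1 77 [0.5022 0.5313] [0.0957 0.1089]
0.11 73 [0.5059 0.5273] [0.1003 0.1089]
0.12 106 [0.5058 0.527 ] [0.101  0.1091]
0.13 123 [0.5055 0.5273] [0.0975 0.109 ]
0.14 749 [0.5065 0.5265] [0.088  0.1083]
edge 0.44 [0.101] 0
edge 0.46 [0.1009] 0
edge 0.48 [0.1007] [0.0922 0.0957]
edge 0.5 [0.0995] 0
edge 0.52 [0.0994] [0.0922 0.0956]
edge 0.54 [0.1007] [0.0922 0.0955]
edge 0.56 [0.1008] [0.0921 0.0956]
edge 0.58 [0.1009] [0.0924 0.0957]
```

View pics/nipc.png

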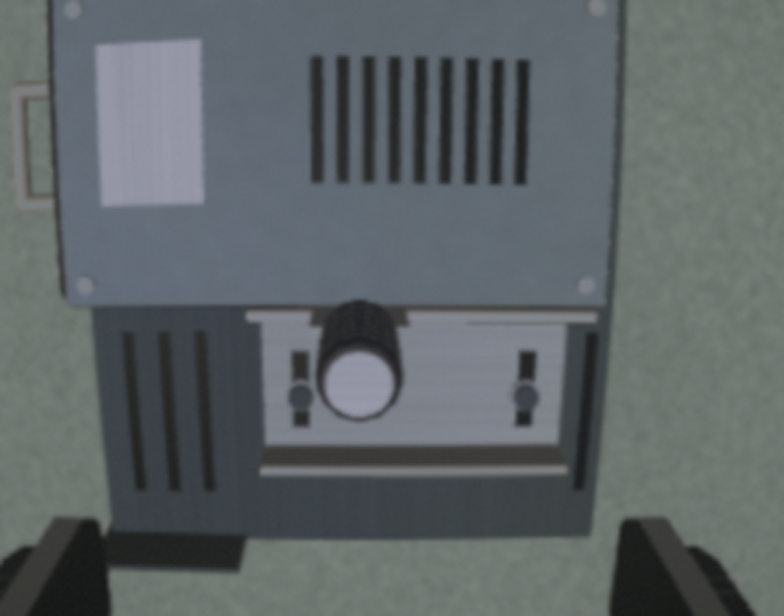

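The gauge stands vertical and nipped, with its cap at (360,385) in the crop. The guide face is at 0.0956 and the module side at about 0.100, so the gap matches the blade. Next I'll grip the handle again.

apply_moves([
  [0.005,0.0005,0,0,0,0],
  [0,0,0.025,0,0,0],
  [0,0,0.03,0,0,0],
  [0,0,0.03,0,0,0],
  [0,0,0.015,0,0,0],
  [0,0,0.009,0,0,0],
  [0,0,0,0,0,0],
])

```text
time_s: 24.58
position: [0.5264, 0.0258, 0.1081]
eef_rot: [2.376, 2.056, -0.0]
wrist_force: [0.1, 0.3, 0.4]
width: 1.003
```

apply_moves([
  [0,0,0,0,0,0],
  [0,0,0,0,0,0],
  [0,0,0,0,0,0],
  [0,0,0,0,0,0],
  [0,0,0,0,0,0],
], fingers=1)

```text
time_s: 25.2
position: [0.5264, 0.0262, 0.1085]
eef_rot: [-2.375, -2.056, -0.001]
wrist_force: [-1.8, -0.2, 6.3]
width: 0.24
```

```bash
python3 - <<'E'
from h import *
o=r.get_obs(); shelf(o); print(o["wrist_force"],o["moment"],o["width"])
E
```

```text
TCP a 0.5172 b 0.1015 z 0.1085 yaw -8.23
[-1.80889191 -0.155088    6.3378338 ] [ 0.14968209  0.37433369 -0.02534208] 0.24025653695175306
```

apply_moves([
  [0,0,-0.001,0,0,0],
  [0,0,-0.002,0,0,0],
  [0,0,-0.002,0,0,0],
  [0,0,-0.002,0,0,0],
  [0,0,-0.002,0,0,0],
])

```text
time_s: 25.82
position: [0.5259, 0.0262, 0.1171]
eef_rot: [-2.375, -2.056, 0.001]
wrist_force: [-0.1, 0.7, -6.4]
width: 0.245
```

apply_moves([
  [0,0,-0.002,0,0,0],
  [0,0,-0.002,0,0,0],
  [0,0,-0.002,0,0,0],
])

```text
time_s: 26.2
position: [0.5262, 0.0261, 0.1232]
eef_rot: [-2.375, -2.056, -0.0]
wrist_force: [0.4, 1.4, -7.1]
width: 0.239
```

apply_moves([
  [0,0,-0.002,0,0,0],
  [0,0,-0.002,0,0,0],
  [0,0,-0.002,0,0,0],
])

```text
time_s: 26.58
position: [0.5263, 0.026, 0.1293]
eef_rot: [2.375, 2.056, 0.0]
wrist_force: [-0.1, 1.7, -6.1]
width: 0.241
```

Drag is about 5 N above the gauge's weight over the 20 mm pull. A quick check that the handle isn't slipping in the fingers, then I'll slide it home.

```bash
python3 - <<'E'
from h import *
o,p,d=snap("up"); shelf(o); print(o["wrist_force"]); gauge(o,d)
E
```

```text
26.58 [0.5263 0.026  0.1293] [2.375 2.056 0.   ]
TCP a 0.5171 b 0.1013 z 0.1293 yaw -8.25
[-0.11639305  1.71093811 -6.05070076]
top z 0.1776
0.09 357 [0.5017 0.5312] [0.0987 0.0998]
0.1 248 [0.5018 0.5309] [0.0987 0.1002]
0.11 52 [0.5053 0.5277] [0.0991 0.1003]
0.12 229 [0.5064 0.5264] [0.102  0.1089]
0.13 723 [0.4944 0.5385] [0.1021 0.1125]
0.14 1193 [0.4931 0.5397] [0.1021 0.1125]
0.15 1295 [0.4929 0.5397] [0.1021 0.1125]
0.16 3150 [0.4985 0.5348] [0.0895 0.113 ]
0.17 1571 [0.4876 0.5466] [0.0933 0.1148]
edge 0.44 [0.1007] 0
edge 0.46 [0.1009] [0.0925 0.0952]
edge 0.48 [0.1004] [0.0917 0.0955]
edge 0.5 [0.0991] 0
edge 0.52 [0.0992] [0.0917 0.0954]
edge 0.54 [0.1005] [0.0918 0.0954]
edge 0.56 [0.101] [0.0921 0.0957]
edge 0.58 [0.1007] [0.0919 0.0956]
```

apply_moves([
  [0,0,0.002,0,0,0],
  [0,0,0.0025,0,0,0],
  [0,0,0.0025,0,0,0],
  [0,0,0.0025,0,0,0],
  [0,0,0.0025,0,0,0],
  [0,0,0.0025,0,0,0],
  [0,0,0.0025,0,0,0],
  [0,0,0.001,0,0,0],
  [0,0,0,0,0,0],
])

```text
time_s: 27.75
position: [0.5262, 0.0261, 0.1109]
eef_rot: [-2.375, -2.056, 0.0]
wrist_force: [1.6, 2.6, 1.6]
width: 0.239
```

apply_moves([
  [0,0,0.001,0,0,0],
  [0,0,0.001,0,0,0],
  [0,0,0,0,0,0],
])

```text
time_s: 28.12
position: [0.5262, 0.0261, 0.1091]
eef_rot: [-2.375, -2.056, -0.0]
wrist_force: [1.1, 1.9, 3.9]
width: 0.237
```

apply_moves([
  [0,0,0.0005,0,0,0],
  [0,0,0.0005,0,0,0],
  [0,0,0,0,0,0],
])

```text
time_s: 28.5
position: [0.5263, 0.0262, 0.1085]
eef_rot: [-2.375, -2.056, -0.001]
wrist_force: [-0.4, 2.1, 9.0]
width: 0.238
```

apply_moves([
  [0,0,0.0005,0,0,0],
  [0,0,0,0,0,0],
])

```text
time_s: 28.75
position: [0.5264, 0.0261, 0.1084]
eef_rot: [-2.375, -2.056, -0.001]
wrist_force: [-1.5, 1.9, 14.3]
width: 0.239
```

It's down on the tray: force rises steeply at z 0.1084. I'll relieve the pressure, let go and back straight up.

apply_moves([
  [0,0,-0.0008,0,0,0],
  [0,0,0,0,0,0],
])

```text
time_s: 29.0
position: [0.5262, 0.0261, 0.1085]
eef_rot: [-2.375, -2.056, -0.0]
wrist_force: [0.3, 2.6, 5.2]
width: 0.245
```

apply_moves([
  [0,0,0,0,0,0],
  [0,0,0,0,0,0],
  [0,0,0,0,0,0],
  [0,0,0,0,0,0],
  [0,0,0,0,0,0],
], fingers=0)

```text
time_s: 29.62
position: [0.5262, 0.026, 0.1083]
eef_rot: [-2.375, -2.056, 0.0]
wrist_force: [-0.3, -0.1, -0.3]
width: 1.002
```

apply_moves([
  [0,0,-0.01,0,0,0],
  [0,0,-0.025,0,0,0],
  [0,0,-0.035,0,0,0],
  [-0.002,0,-0.035,0,0,0],
  [-0.003,0,-0.005,0,0,0],
  [0,0,0,0,0,0],
])

```text
time_s: 30.38
position: [0.5254, 0.021, 0.2186]
eef_rot: [-2.376, -2.056, -0.001]
wrist_force: [-0.2, 0.0, -0.2]
width: 0.999
```

```bash
python3 - <<'E'
from h import *
o,p,d=snap("end"); shelf(o); print(o["wrist_force"],o["width"]); gauge(o,d)
crop(p,150,80,430,300,2.8,"endc.png")
p,d=viewer.capture("side"); cv2.imwrite("pics/side_end.png",p[:,:,::-1])
E
```

```text
30.38 [0.5254 0.021  0.2186] [-2.376e+00 -2.056e+00 -1.000e-03]
TCP a 0.517 b 0.0962 z 0.2186 yaw -8.26
[-0.17636943  0.00518489 -0.2139202 ] 0.9990973217810114
top z 0.1462
0.09 52 [0.5016 0.5314] [0.0956 0.0998]
0.1 68 [0.502  0.5312] [0.0961 0.1088]
0.11 73 [0.5059 0.5266] [0.1012 0.1089]
0.12 107 [0.5057 0.527 ] [0.1005 0.109 ]
0.13 127 [0.5053 0.5277] [0.0964 0.1089]
0.14 730 [0.5063 0.5265] [0.088  0.1082]
edge 0.44 [0.1013] 0
edge 0.46 [0.1] 0
edge 0.48 [0.0999] [0.0925 0.0957]
edge 0.5 [0.0994] 0
edge 0.52 [0.0994] [0.0924 0.0955]
edge 0.54 [0.1001] [0.0916 0.0957]
edge 0.56 [0.1001] [0.0915 0.0956]
edge 0.58 [0.1003] [0.0917 0.0957]
```

View pics/endc.png

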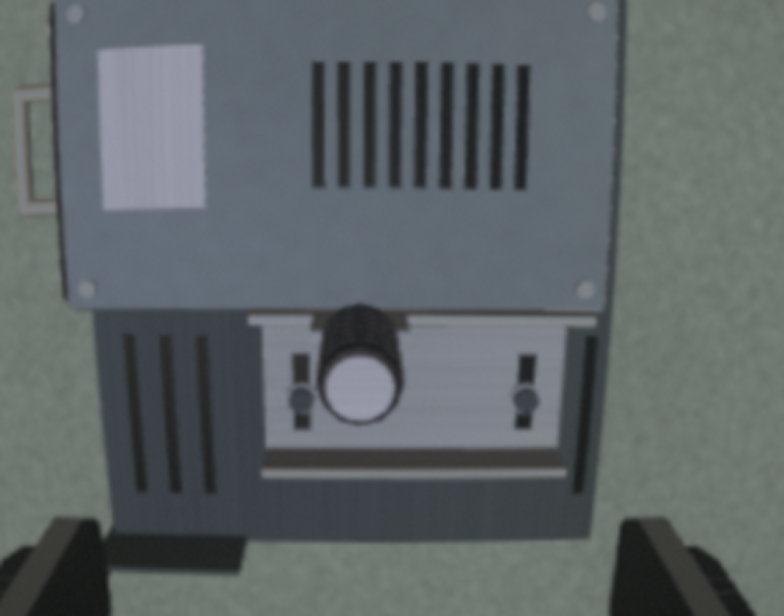

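View pics/side_end.png

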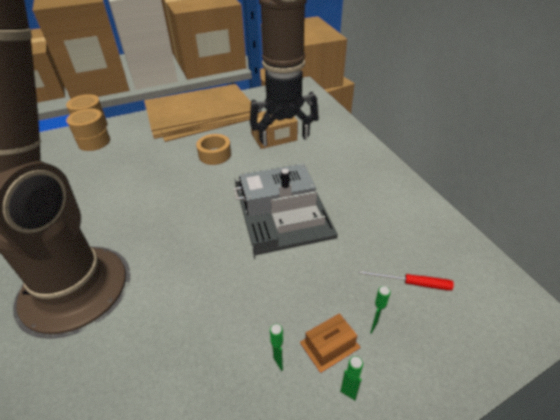

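The gauge stands upright at the same place and height as when first nipped (top at 146 mm both times), with its cap at (360,388) in the crop. In the side view the screwdriver, tape roll, carton and green tools are all unmoved. The blade dragged by about 5 N both up and down, so the nip has held. Handing in.

```bash
python3 -c "
from station import sign_off
print(sign_off())"
```

```text
the job is handed in; nothing more can be done
None
```

The job is handed in at about 30 s of the 69 s allowed: the gauge stands home on the tray, let go of and nipped between guide and module. `sign_off` reports no verdict.

**What I did**
- I lifted the black-handled gauge from its stand, stood its blade in the gap leaning lightly on the module, and let go.
- I pushed the guide's lip until the push force rose from the 12 N sliding level to about 18 N, which means a nip of about 6 N.
- I then drew the gauge up about 21 mm, felt a drag of about 5 N beyond its weight, slid it back down to the tray and released it. The guide did not need a second push.

**Last checks**
- The gauge's top was at the same height (146 mm) as before the draw, and the gauge was vertical within the measurement.
- The guide face had not moved since the nip, and the wrist force was near zero with the gripper open about 70 mm above the gauge.
- In the side view the screwdriver, tape roll, carton and green look-alikes were where they started.
- I had no direct reading of the final nip; it is inferred from the push and drag forces.
- The fixed cameras disagreed by about 4 mm in y, so I worked from the wrist camera, which agreed with the contacts I felt. No check failed.

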